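# Put a lens cell away in its tin and close the lid

## Robot

A 6-joint arm with a two-finger parallel gripper is mounted at the origin on the work surface. World frame = base frame: x ahead of the robot, y to its left, z up, the work surface at z = 0. Lengths are in m, angles in rad, forces in N, time in s.
With the tool pointing down it reaches from about 0.3 to 0.875 m from the base axis. Payload 6.4 kg.
Tool frame: the origin (TCP) lies on the mounting face of the last link; the fingertips stand 166 mm ahead of it and the grasp point (between the pads) lies 147 mm ahead of it; z points along the fingers, y is the direction in which the jaws open and shut (so a half turn about z gives the same grasp; the last joint's range is limited). The gripper opens to 88 mm and grips with 3 to 60 N. Pads are 18 mm wide; open, the fingers measure 123 mm over their backs; the gripper's body (75 mm by 187 mm) begins 45 mm behind the grasp point.
Start: joints at [-1.355, 0.181, 1.607, -0, 1.354, -0.206], TCP at [0.235, -0.525, 0.405] pointing down, gripper open.
Joint ranges: [-2.99, 2.99], [-0.89, 2.07], [0.3, 2.58], [-1.14, 4.28], [0, 2.63], [-3.12, 3.12]. Speed limits (rad/s): [2.57, 2.57, 3.01, 3.14, 3.14, 3.14].

## Interface

Orientations are given as a 3x3 rotation matrix whose columns are the frame's x, y, z axes.
In Python, from plant import arm gives the robot as it stands.
- The arm moves only by the tool move_arm, never from a script. Its argument "moves" is a list of rows, each a list of 5 numbers: the shift along the world's x, y, z in m, then the turn about the world's z in degrees, then the closure, from 0 (fully open) to 1 (shut). A call has 1 to 20 rows; each row shifts and turns the pose as measured when the row begins; what a row does not reach is not made up. A row lasts 1/8 s, in which the tool goes at most 62.5 mm and 10.7 degrees, less where a joint would pass 70% of its speed; a pose out of reach is approached as far as the arm can. A call is refused whole if a number of a shift passes 0.0625 or a number of a turn 10.7, either way. A call with a gripper value outside its range is refused whole. The fingers move at their own pace and stop on an object; "squeeze" is the grip in N (left out, the last holds). Time passes only in rows, so rows that do not move let the fingers close. It gives the time, the measured TCP pose, the force and the opening at its end, in the units of the state.
- arm.get_obs(): the state, without advancing time (a new reading comes with each control period).
- arm.read_camera(name): name is "scene" or "top" or "wrist"; returns the picture (480x640x3 uint8, red, green, blue); there is no depth.
- arm.camera_params(name): a dict with "fx", "fy", "cx", "cy" (pixels), "world_from_camera" (4x4, takes a point from camera to world coordinates); the wrist camera has in their place "tool_from_camera" (4x4, takes a point from camera to tool coordinates, whose origin is the TCP and whose axes are the flange's). Camera axes: x right, y down, z forward; pixel columns grow to the right and rows downward; lengths in m; the calibration is good to about 2 mm. A picture is of the moment at which its call begins: read the wrist's pose just before it. camera_params takes no time and is no camera call.
- arm.job_done(): hands the job in, once; it reports no verdict.
Trained networks look in the newest picture that a camera, given by its name, has taken for a name from the list of things; names that differ only in an ending like _2 or _b are one class to them, and where a whole thing is asked for, a point or a joint stands for the part that bears it (a point fixed in the world has none). Each returns a list of dicts, best first, with "conf" (0 to 1); they miss things now and then, are a little off and sometimes report something else, mostly with a low value. They report only what shows in the picture. A call takes as long as a camera call. They do not tell look-alikes from the thing itself.
- arm.recognise(camera, label): "location" ([x, y, z] in m, in world coordinates, good to about 4 mm: the middle of the surface that is visible of it).
- arm.landmark_of(camera, label): "location" ([x, y, z] in m, in world coordinates, good to about 4 mm: a listed point, or the origin of a listed thing).
The state is a dict: "time_s": time; "q": joint angles; "qd": joint speeds; "tau": joint torques, N m; "position": TCP position; "ee_rot": TCP orientation; "ft_force": force on the tool from outside, world axes, zero at the start; "wrist_torque": the same for the moment, N m; "finger_gap": finger opening in m.
Only numpy, scipy, OpenCV 4.12 (cv2) and the standard library are available. Lean on these libraries where they do the work, as an engineer would, in place of code of your own. Each camera call takes 0.05 s, during which the arm holds its last target. There are 200 camera calls.

## Task

Stand the lens cell upright in the middle of the wide tin's base, then put the wide lid on over it so that the lid sits fully down on the base. Leave the narrow lid where it is: it belongs to another tin.

Things in the scene. Friction and masses are not known exactly. Their poses are not given: they have to be found in the camera images.
- cell_centre (a point): Lens cell: a loose upright steel cylinder with a thin black band round it and a glass lens in its top face, 40 mm in diameter, 30 mm tall, 0.12 kg, standing on the granite plate. This point is its centre, 15 mm above its underside; its z axis is the cylinder's axis.
- base: Wide tin's base, aluminium, fixed: a round flange 112 mm across and 5 mm thick with a raised round middle, 80 mm across, bevelled to a flat top 68 mm across, 17 mm above the granite. The cell stands on that top; the lid's rim goes round the raised middle onto the flange. Origin: centre of the underside, at granite height; z up. A smaller base (80 mm across), farther off, is another tin's.
- lid_grip (a point): Wide lid, loose, aluminium, 0.15 kg: a deep round cap standing open side down on the granite, 94 mm outside, 88 mm inside, 53 mm tall (50 mm deep inside), with a knob on top, 24 mm across and 38 mm tall. This point is on the knob's axis, 24 mm above the cap's flat top and 77 mm above its rim: grip here; z is the lid's axis. Lid fully on: this point is 82 mm above the base's origin.
- narrow_lid_grip (a point): Narrow lid of another tin, not to be moved: same material, height and knob as the wide lid, but 64 mm in outer diameter; loose. It and the wide lid stand one to the left and one to the right of the base, either way round. This point is on its knob's axis, 77 mm above its rim.
There are look-alikes about, which are no part of the job. Leave any purple look-alike of the part that bears lid_grip alone. There is more than one size of the part that bears cell_centre; the job needs the larger.

How it is judged:
On the way:
1. the lens cell stands upright and released on the raised middle of the wide base, its axis within 15 mm of the base's (horizontal distance between cell_centre and base below 0.015 m and z of cell_centre in the frame of base between 0.028 and 0.036 m and angle between cell_centre's own z axis and vertical below 0.17 rad and contact force between the fingers and cell below 0.1 N), for 0.2 s.
At the end, for the whole second after the job is handed in: The lens cell stands upright (within 10 degrees) on the raised middle of the wide base, its axis within 18 mm of the base's; the wide lid is over it, upright and at rest with its rim down on the flange (within 4 mm in height, axes within 10 mm); the narrow lid is within 20 mm of where it was (horizontal distance between cell_centre and base below 0.018 m and z of cell_centre in the frame of base between 0.028 and 0.036 m and angle between cell_centre's own z axis and vertical below 0.17 rad and horizontal distance between lid_grip and base below 0.01 m and z of lid_grip in the frame of base between 0.077 and 0.086 m and angle between lid_grip's own z axis and vertical below 0.1 rad and linear speed of lid below 0.02 m/s and distance of narrow_lid_grip from where it was at the start of the episode below 0.02 m); the robot touches nothing.
It fails at once if the narrow lid is moved by more than 20 mm (distance of narrow_lid_grip from where it was at the start of the episode above 0.02 m).
It also fails if it takes over 58 s, if anything falls off the work surface, if the arm or the gripper's body presses on something with over 40 N, if the wrist force passes 120 N, or if a joint passes its speed limit or range.

## Working session

There is one attempt and no reset: what is moved stays moved. The work goes in short steps, Python scripts to look and compute and a tool call to move; the robot and the scene stay as the last step left them, time stands still between calls to the robot, and variables do not carry over. Pictures are saved under pics/ and viewed, about 8 in all and at most 12, crops included, and the job is handed in when it is done.

Besides the shell and the picture viewer there is one more tool, called by a JSON object that holds its "api" and its "payload", one argument or row to a line. move_arm: Moves the arm, as the interface text tells. Its arguments: {"type":"object","properties":{"moves":{"type":"array","items":{"type":"array","items":{"type":"number"}}},"squeeze":{"type":"number"}},"required":["moves"]}

```bash
mkdir -p pics; ls
cat > h.py <<'E'
import numpy as np, cv2
from plant import arm
def snap(cam,fn=None):
    o=arm.get_obs(); im=arm.read_camera(cam)
    if fn: cv2.imwrite('pics/'+fn,cv2.cvtColor(im,cv2.COLOR_RGB2BGR))
    return im
def cam(c):
    p=arm.camera_params(c); K=np.array([[p['fx'],0,p['cx']],[0,p['fy'],p['cy']],[0,0,1]])
    if 'world_from_camera' in p: T=np.array(p['world_from_camera'])
    else:
        o=arm.get_obs(); W=np.eye(4); W[:3,:3]=o['ee_rot']; W[:3,3]=o['position']; T=W@np.array(p['tool_from_camera'])
    return K,T
def ray(c,u,v):
    K,T=cam(c); d=T[:3,:3]@np.linalg.inv(K)@[u,v,1]; return T[:3,3],d
def atz(c,u,v,z):
    o,d=ray(c,u,v); return o+d*(z-o[2])/d[2]
def proj(c,P):
    K,T=cam(c); p=np.linalg.inv(T)@[*P,1]; q=K@p[:3]; return (q[:2]/q[2]).round(0)
E
python3 - <<'E'
from h import *
for c in ['scene','top']:
    snap(c,c+'1.png'); print(c,cam(c)[1][:3,3])
    for l in ['cell_centre','base','lid_grip','narrow_lid_grip']:
        for d in arm.landmark_of(c,l): print(l,np.round(d['location'],3),round(d['conf'],2),proj(c,d['location']))
print(arm.get_obs()['time_s'])
E
```

```text
pics
scene [ 1.1561308  -0.15599303  0.7189879 ]
cell_centre [ 0.594 -0.013  0.008] 0.78 [303. 301.]
cell_centre [ 0.665 -0.061  0.017] 0.75 [285. 336.]
base [ 0.463 -0.055 -0.   ] 0.91 [264. 255.]
lid_grip [0.651 0.339 0.078] 0.74 [513. 258.]
lid_grip [0.511 0.322 0.073] 0.64 [465. 210.]
lid_grip [0.374 0.325 0.077] 0.59 [436. 166.]
narrow_lid_grip [ 0.528 -0.307  0.08 ] 0.77 [116. 277.]
top [0.41660853 0.01800457 1.1148642 ]
cell_centre [ 0.67  -0.061  0.02 ] 0.67 [353. 185.]
cell_centre [ 0.588 -0.009  0.007] 0.5 [325. 228.]
base [ 0.461 -0.06  -0.002] 0.59 [350. 295.]
lid_grip [0.657 0.342 0.081] 0.78 [131. 180.]
lid_grip [0.51  0.314 0.082] 0.77 [142. 262.]
lid_grip [0.375 0.327 0.075] 0.67 [132. 339.]
narrow_lid_grip [ 0.526 -0.31   0.079] 0.94 [494. 259.]
0.5
```

View pics/scene1.png

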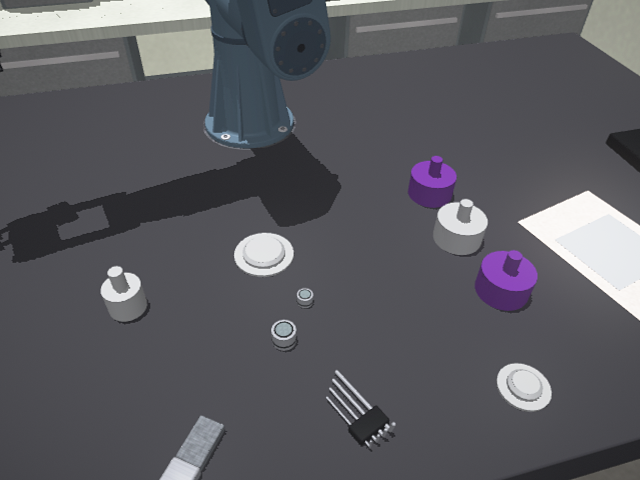

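View pics/top1.png

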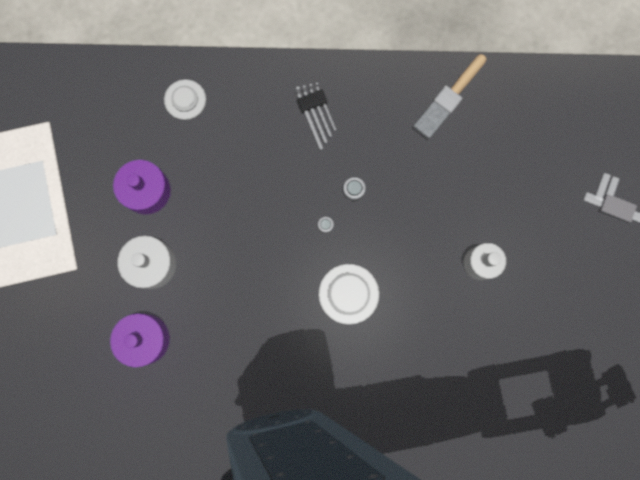

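The scene picture shows the wide base at (264,254), the larger cell at (284,333) and the smaller cell at (305,296). The silver wide lid is at (461,227), between the two purple lids, and the narrow lid is at (124,295). In the top view they are at (349,294), (354,188), (325,224), (145,262) and (488,261), which agrees with the networks. Next I check the tool orientation.

Run:
```python
from h import *
o=arm.get_obs(); print(o['position'],np.round(o['ee_rot'],3),o['ft_force'],o['finger_gap'])
p=arm.camera_params('wrist');print({k:np.round(v,3) for k,v in p.items()})
# two-view triangulation of pixel centres
def tri(a,b):
    o1,d1=ray('scene',*a);o2,d2=ray('top',*b)
    s=np.linalg.lstsq(np.c_[d1,-d2],o2-o1,rcond=None)[0]; return (o1+s[0]*d1),(o2+s[1]*d2)
for n,a,b in [('celltop',(284,327),(354,187)),('basetop',(264,246),(349,293)),('knobtop',(466,204),(140,261))]: print(n,*[x.round(3) for x in tri(a,b)])
```

```text
[ 0.23542535 -0.52460298  0.4046799 ] [[ 0.912  0.409  0.   ]
 [ 0.409 -0.912  0.   ]
 [ 0.    -0.    -1.   ]] [ 0.00753898  0.91641699 -0.54762518] 0.08809617469399941
{'fx': np.float64(371.395), 'fy': np.float64(371.395), 'cx': np.float64(307.025), 'cy': np.float64(233.848), 'tool_from_camera': array([[ 0.001, -0.953, -0.304,  0.079],
       [ 1.   ,  0.001, -0.   ,  0.   ],
       [ 0.   , -0.304,  0.953,  0.02 ],
       [ 0.   ,  0.   ,  0.   ,  1.   ]])}
celltop [ 0.662 -0.062  0.037] [ 0.662 -0.062  0.037]
basetop [ 0.464 -0.055  0.026] [ 0.464 -0.056  0.026]
knobtop [0.513 0.32  0.088] [0.511 0.316 0.087]
```

{"api": "move_arm", "payload": {
  "moves": [
    [0.041,0.046,0,-2.4,0],
    [0.041,0.046,0,-2.4,0],
    [0.041,0.046,0,-2.4,0],
    [0.041,0.046,0,-2.4,0],
    [0.041,0.046,-0.01,-2.4,0],
    [0.041,0.046,-0.01,-2.4,0],
    [0.041,0.046,-0.015,-2.4,0],
    [0.041,0.046,-0.015,-2.4,0],
    [0.041,0.046,-0.015,-2.4,0],
    [0.041,0.046,-0.015,-2.4,0],
    [0,0,0,0,0]
  ],
  "squeeze": 20
}}

```text
time_s: 1.88
position: [0.6446, -0.0605, 0.3272]
ee_rot: [[1.0, -0.016, 0.004], [-0.016, -1.0, -0.007], [0.004, 0.007, -1.0]]
ft_force: [-0.1, -0.5, -0.5]
finger_gap: 0.0882
```

Run:
```python
from h import *
c='wrist'; im=snap(c,'w1.png')
for l in ['cell_centre','base']:
    for d in arm.landmark_of(c,l): print(l,np.round(d['location'],3),round(d['conf'],2),proj(c,d['location']))
print(proj(c,[.664,-.061,.03]),proj(c,[.462,-.057,.017]),proj(c,[.462,-.057,.005]))
np.save('w1.npy',im)
```

```text
cell_centre [ 0.663 -0.063  0.013] 0.75 [302. 195.]
cell_centre [ 0.592 -0.012  0.014] 0.75 [245. 277.]
base [ 0.466 -0.058  0.004] 0.95 [301. 389.]
[298. 198.] [300. 401.] [300. 392.]
```

View pics/w1.png

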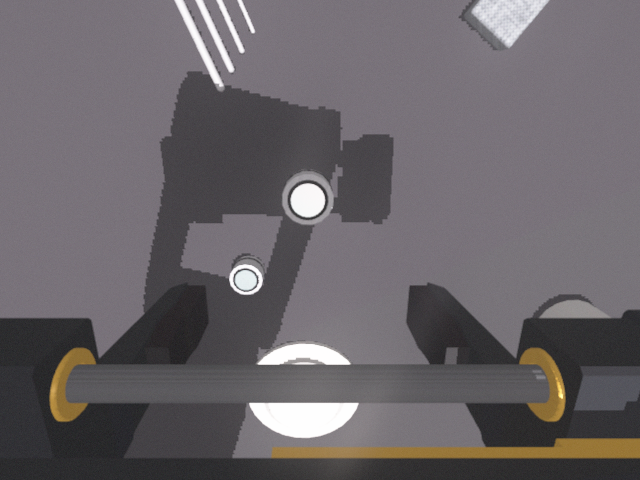

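Run:
```python
from h import *
def tri(obs):
    A=np.zeros((3,3));b=np.zeros(3)
    for c,u,v in obs:
        o,d=ray(c,u,v);d=d/np.linalg.norm(d);M=np.eye(3)-np.outer(d,d);A+=M;b+=M@o
    return np.linalg.solve(A,b).round(4)
print('cell',atz('wrist',308,199.5,.03).round(4),tri([('wrist',308,199.5),('scene',284,327),('top',354,187.5)]),tri([('wrist',308,199.5),('top',354,187.5)]))
# base flange rim at z=.005 : left,right,top,bottom
for p in [(247,390),(360,390),(303,343),(303,437)]: print(atz('wrist',*p,.005).round(4))
# fit flange in top & wrist by threshold
im=snap('top');g=im.min(2);m=(g>110).astype(np.uint8)
n,l,s,ce=cv2.connectedComponentsWithStats(m)
for i in range(1,n):
    if 100<s[i,4]<5000: print('top',s[i],ce[i].round(1),atz('top',*ce[i],.008).round(4))
```

```text
cell [ 0.6623 -0.0683  0.03  ] [ 0.6623 -0.0641  0.0362] [ 0.6626 -0.0656  0.029 ]
[ 0.4662 -0.0047  0.005 ]
[ 0.4634 -0.1167  0.005 ]
[ 0.5186 -0.0613  0.005 ]
[ 0.406  -0.0588  0.005 ]
top [ 391   54   96  223 3602] [428.5 162.6] [ 0.7198 -0.2082  0.008 ]
top [ 287   66  113  179 4853] [333.8 175. ] [ 0.6915 -0.0252  0.008 ]
top [ 345   74   84   76 4227] [386.8 111.2] [ 0.8213 -0.1271  0.008 ]
top [ 163   79   44   41 1429] [184.6  99. ] [0.8377 0.2691 0.008 ]
top [ 583  173   57   50 1278] [612.2 199.6] [ 0.6539 -0.5621  0.008 ]
top [345 186  19  12 148] [353.7 190.7] [ 0.6614 -0.0639  0.008 ]
top [ 116  235   60   54 2512] [145.1 262.4] [0.5154 0.3291 0.008 ]
top [ 466  242   41   38 1168] [487.2 261.1] [ 0.5303 -0.3187  0.008 ]
```

Wrist pixel (308,199) is the cell top and the flange ellipse is centred at (303,390). That puts the cell at about (0.6625,-0.066) and the base at about (0.4625,-0.060). I descend with the jaws either side of the cell and close.

{"api": "move_arm", "payload": {
  "moves": [
    [0.018,-0.0055,-0.04,0,0],
    [0,0,-0.05,0,0],
    [0,0,-0.04,0,0],
    [0,0,-0.02,0,0],
    [0,0,0,0,0]
  ]
}}

```text
time_s: 2.7
position: [0.6604, -0.0791, 0.1832]
ee_rot: [[0.999, -0.031, 0.016], [-0.031, -0.999, -0.013], [0.017, 0.012, -1.0]]
ft_force: [-0.5, 0.2, -0.0]
finger_gap: 0.088
```

Run:
```python
from h import *
o=arm.get_obs(); print(o['position'],o['ee_rot'].round(3) if hasattr(o['ee_rot'],'round') else o['ee_rot'],o['q'],o['qd'],o['ft_force'])
im=snap('wrist','w2.png')
for d in arm.landmark_of('wrist','cell_centre'): print(np.round(d['location'],3),round(d['conf'],2),proj('wrist',d['location']))
print(proj('wrist',[.6625,-.066,.03]))
o=arm.get_obs(); print(o['position'])
```

```text
[ 0.66038886 -0.07913165  0.18317872] [[ 0.999 -0.031  0.016]
 [-0.031 -0.999 -0.013]
 [ 0.017  0.012 -1.   ]] [-0.2956073   0.62534395  1.49099712 -0.00906931  1.00579716  1.31064046] [-0.01188815 -0.02668226 -0.01538583 -0.00091575  0.00409464 -0.00152839] [-0.48027405  0.15433577 -0.04031058]
[ 0.592 -0.014  0.011] 0.91 [179. 428.]
[ 0.663 -0.064  0.013] 0.66 [268. 302.]
[270. 322.]
[ 0.66156529 -0.07906009  0.18544159]
```

View pics/w2.png

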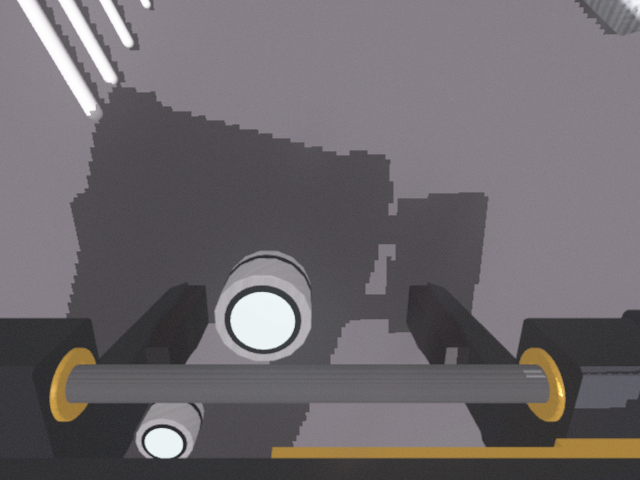

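The picture shows the cell top at (263,320), between the fingers but nearer the left one, and the small cell at (164,441). The tool has drifted about 14 mm in -y, so I correct that with small rows.

{"api": "move_arm", "payload": {
  "moves": [
    [-0.001,0.008,0,0,0],
    [-0.001,0.008,0,0,0],
    [0,0,0,0,0]
  ]
}}

```text
time_s: 3.18
position: [0.6612, -0.062, 0.1903]
ee_rot: [[0.999, -0.03, 0.027], [-0.03, -0.999, -0.016], [0.028, 0.015, -1.0]]
ft_force: [-0.3, 0.4, 0.1]
finger_gap: 0.0881
```

{"api": "move_arm", "payload": {
  "moves": [
    [0,0,0,0,0],
    [0,0,0,0,0]
  ]
}}

```text
time_s: 3.42
position: [0.6614, -0.0616, 0.1909]
ee_rot: [[0.999, -0.029, 0.028], [-0.029, -0.999, -0.016], [0.029, 0.015, -0.999]]
ft_force: [-0.1, 0.5, 0.6]
finger_gap: 0.0883
```

{"api": "move_arm", "payload": {
  "moves": [
    [-0.002,0,-0.007,0,0],
    [-0.001,0,-0.007,0,0],
    [0,0,-0.006,0,0],
    [0,0,0,0,0]
  ]
}}

```text
time_s: 3.92
position: [0.6577, -0.0619, 0.1684]
ee_rot: [[0.999, -0.03, 0.026], [-0.029, -0.999, -0.016], [0.027, 0.015, -1.0]]
ft_force: [-0.7, 0.8, -0.2]
finger_gap: 0.0885
```

{"api": "move_arm", "payload": {
  "moves": [
    [0.001,0,0.002,0,0.2],
    [0,0,0,0,0.5],
    [0,0,0,0,0.8],
    [0,0,0,0,1],
    [0,0,0,0,1],
    [0,0,0,0,1]
  ],
  "squeeze": 20
}}

```text
time_s: 4.68
position: [0.6592, -0.062, 0.1712]
ee_rot: [[0.999, -0.03, 0.028], [-0.029, -0.999, -0.016], [0.028, 0.015, -0.999]]
ft_force: [-0.4, -0.2, -1.0]
finger_gap: 0.0393
```

{"api": "move_arm", "payload": {
  "moves": [
    [0,0,0.02,0,1],
    [0,0,0.03,0,1],
    [-0.02,0,0.02,0,1],
    [-0.03,0,0,0,1],
    [-0.03,0,0,0,1],
    [-0.03,0,0,0,1],
    [-0.03,0,0,0,1],
    [-0.02,0,0,0,1],
    [-0.01,0,0,0,1],
    [0,0,0,0,1],
    [0,0,0,0,1]
  ]
}}

```text
time_s: 6.05
position: [0.4864, -0.0624, 0.2554]
ee_rot: [[0.999, -0.03, 0.041], [-0.029, -0.999, -0.021], [0.041, 0.019, -0.999]]
ft_force: [-0.8, -0.2, -1.6]
finger_gap: 0.0395
```

Run:
```python
from h import *
im=snap('wrist','w3.png')
for d in arm.landmark_of('wrist','cell_centre')+arm.landmark_of('wrist','base'): print(np.round(d['location'],3),round(d['conf'],2),proj('wrist',d['location']))
for d in arm.landmark_of('top','base')+arm.landmark_of('scene','base'): print(np.round(d['location'],3),round(d['conf'],2))
o=arm.get_obs(); print(o['position'],o['finger_gap'])
```

```text
[ 0.595 -0.012  0.011] 0.77 [204.  81.]
[ 0.493 -0.067  0.098] 0.75 [311. 313.]
[ 0.463 -0.055 -0.   ] 0.91
[ 0.48595099 -0.06218452  0.25459894] 0.03956911211375727
```

View pics/w3.png

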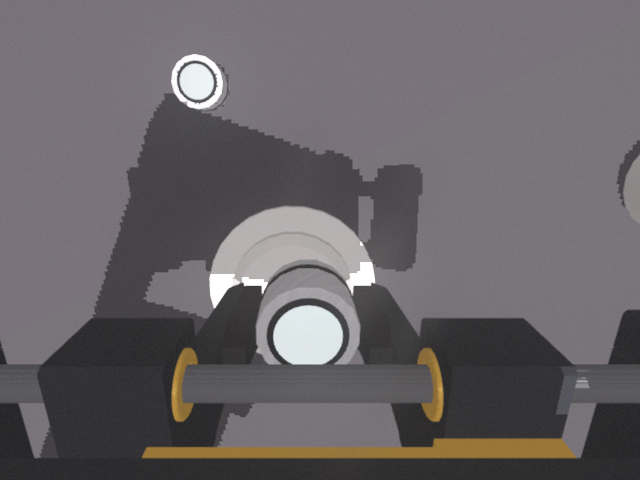

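The cell is held upright in the jaws, its top at (308,336). Behind it is the base flange, spanning u 210–376 near v=285 with its far edge at (293,206). The base looks about 20 mm nearer the robot than the cell.

Run:
```python
from h import *
im=cv2.imread('pics/w3.png')
P=[(293,206),(210,283),(376,283),(240,222),(350,224),(222,245)]
W=np.array([atz('wrist',*p,.005)[:2] for p in P]);print(W.round(4))
from scipy.optimize import least_squares
r=least_squares(lambda c:np.hypot(*(W-c).T)-.056,[.46,-.06]);print(r.x.round(4),r.fun.round(4))
o=arm.get_obs();R=np.array(o['ee_rot']);print('grasp',(np.array(o['position'])+.147*R[:,2]).round(4),R[:,2].round(3))
for z in (.1,.105,.11):print('celltop',atz('wrist',308,336,z).round(4))
```

```text
[[ 0.5199 -0.0591]
 [ 0.4691 -0.0014]
 [ 0.4651 -0.1133]
 [ 0.5105 -0.0247]
 [ 0.5069 -0.0955]
 [ 0.4955 -0.0118]]
[ 0.4646 -0.0576] [-0.0007  0.0005 -0.0003  0.0005  0.0008 -0.0007]
grasp [ 0.4917 -0.0651  0.1077] [ 0.039 -0.02  -0.999]
celltop [ 0.4833 -0.0657  0.1   ]
celltop [ 0.4863 -0.0657  0.105 ]
celltop [ 0.4892 -0.0656  0.11  ]
```

{"api": "move_arm", "payload": {
  "moves": [
    [-0.007,0.002,0,0,1],
    [-0.01,0.003,0,0,1],
    [-0.008,0.002,-0.01,0,1],
    [-0.002,0,-0.015,0,1],
    [0,0,-0.015,0,1],
    [0,0,-0.008,0,1],
    [0,0,0,0,1],
    [0,0,0,0,1]
  ]
}}

```text
time_s: 7.3
position: [0.4565, -0.0544, 0.2018]
ee_rot: [[0.999, -0.029, 0.036], [-0.029, -0.999, -0.019], [0.037, 0.018, -0.999]]
ft_force: [0.2, -0.7, -1.4]
finger_gap: 0.0396
```

{"api": "move_arm", "payload": {
  "moves": [
    [0.001,0,-0.004,0,1],
    [0,0,-0.003,0,1],
    [0,0,-0.002,0,1],
    [0,0,0,0,1],
    [0,0,0,0,1]
  ]
}}

```text
time_s: 7.92
position: [0.4583, -0.0547, 0.1931]
ee_rot: [[0.999, -0.029, 0.038], [-0.029, -0.999, -0.02], [0.039, 0.019, -0.999]]
ft_force: [0.3, -1.0, -1.4]
finger_gap: 0.0393
```

{"api": "move_arm", "payload": {
  "moves": [
    [0,0,-0.002,0,1],
    [0,0,-0.002,0,1],
    [0,0,0,0,1]
  ]
}}

```text
time_s: 8.3
position: [0.4583, -0.0547, 0.189]
ee_rot: [[0.999, -0.029, 0.039], [-0.029, -0.999, -0.02], [0.039, 0.019, -0.999]]
ft_force: [0.0, 0.8, -1.5]
finger_gap: 0.0393
```

{"api": "move_arm", "payload": {
  "moves": [
    [0,0,-0.001,0,1],
    [0,0,-0.001,0,1],
    [0,0,0,0,1]
  ]
}}

```text
time_s: 8.68
position: [0.4587, -0.0548, 0.1883]
ee_rot: [[0.999, -0.029, 0.039], [-0.028, -0.999, -0.02], [0.039, 0.019, -0.999]]
ft_force: [-0.0, -0.0, -1.2]
finger_gap: 0.0391
```

{"api": "move_arm", "payload": {
  "moves": [
    [0,0,-0.0015,0,1],
    [0,0,-0.0015,0,1]
  ]
}}

```text
time_s: 8.93
position: [0.4593, -0.0548, 0.1878]
ee_rot: [[0.999, -0.028, 0.038], [-0.028, -0.999, -0.02], [0.039, 0.019, -0.999]]
ft_force: [-10.1, 2.5, 24.4]
finger_gap: 0.0396
```

Contact felt (24 N upward). I release and back straight up.

{"api": "move_arm", "payload": {
  "moves": [
    [0,0,0.001,0,1],
    [0,0,0,0,0.7],
    [0,0,0,0,0.4],
    [0,0,0,0,0],
    [0,0,0,0,0],
    [0,0,0.015,0,0],
    [0,0,0.03,0,0],
    [0,0,0.05,0,0],
    [0.01,0,0.05,0,0],
    [0,0,0,0,0],
    [0,0,0,0,0]
  ]
}}

```text
time_s: 10.3
position: [0.4684, -0.0545, 0.342]
ee_rot: [[0.999, -0.029, 0.041], [-0.028, -0.999, -0.021], [0.041, 0.02, -0.999]]
ft_force: [0.1, 0.1, -0.8]
finger_gap: 0.088
```

Run:
```python
from h import *
im=snap('wrist','w4.png')
for c in ['wrist','scene','top']:
    if c!='wrist': snap(c,c+'2.png')
    for d in arm.landmark_of(c,'cell_centre')+arm.landmark_of(c,'base'): print(c,np.round(d['location'],3),round(d['conf'],2),proj(c,d['location']))
```

```text
wrist [ 0.595 -0.013  0.011] 0.96 [241.  71.]
wrist [ 0.464 -0.058  0.029] 0.82 [304. 236.]
scene [ 0.464 -0.059  0.036] 0.68 [261. 243.]
scene [ 0.596 -0.011  0.007] 0.57 [304. 301.]
top [ 0.591 -0.005  0.007] 0.57 [323. 227.]
top [ 0.465 -0.056  0.001] 0.87 [348. 293.]
```

View pics/w4.png

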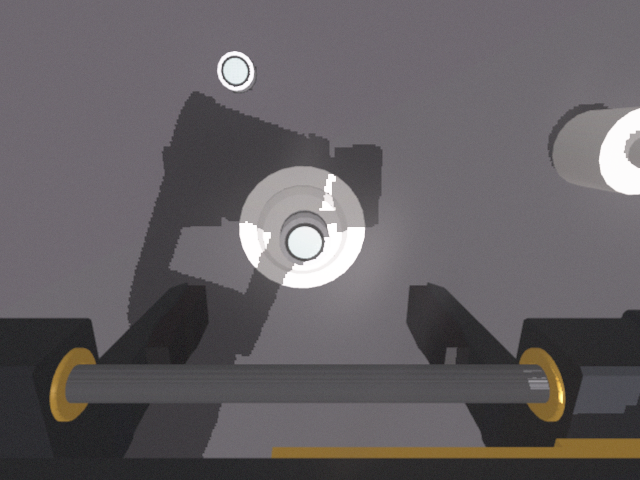

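Run:
```python
from h import *
P=[(302,166),(240,228),(365,228),(302,288)]
W=np.array([atz('wrist',*p,.005)[:2] for p in P])
from scipy.optimize import least_squares
r=least_squares(lambda c:np.hypot(*(W-c).T)-.056,[.46,-.06]);print('base',r.x.round(4),r.fun.round(4))
print('cell',atz('wrist',304.5,242,.047).round(4))
o=arm.get_obs();print(o['position'],o['time_s'])
```

```text
base [ 0.464  -0.0573] [ 0.0001 -0.0004 -0.0004  0.    ]
cell [ 0.4652 -0.0584  0.047 ]
[ 0.46871875 -0.0546363   0.34122346] 10.75
```

The cell stands 1–2 mm from the base's centre. Flange centre is pixel (302,227) and cell top is (304,242). Next I go to the wide lid.

{"api": "move_arm", "payload": {
  "moves": [
    [0.002,0.03,0,0,0],
    [0.005,0.05,0,0,0],
    [0.005,0.05,0,0,0],
    [0.005,0.05,0,0,0],
    [0.005,0.05,0,0,0],
    [0.005,0.05,0,0,0],
    [0.005,0.04,0,0,0],
    [0.002,0.03,0,0,0],
    [0,0.015,0,0,0],
    [0,0,0,0,0],
    [0,0,0,0,0]
  ]
}}

```text
time_s: 12.12
position: [0.5023, 0.3203, 0.3382]
ee_rot: [[0.999, -0.032, 0.036], [-0.031, -0.999, -0.023], [0.037, 0.022, -0.999]]
ft_force: [0.1, 0.4, -0.2]
finger_gap: 0.0883
```

Run:
```python
from h import *
im=snap('wrist','w5.png')
for c in ['wrist','scene','top']:
    if c!='wrist': snap(c)
    for d in arm.landmark_of(c,'lid_grip'): print(c,np.round(d['location'],3),round(d['conf'],2),proj(c,d['location']))
o=arm.get_obs();R=np.array(o['ee_rot']);print(o['position'],'grasp',(np.array(o['position'])+.147*R[:,2]).round(4))
```

```text
wrist [0.373 0.325 0.075] 0.89 [299. 405.]
scene [0.371 0.326 0.075] 0.86 [436. 165.]
scene [0.655 0.341 0.079] 0.78 [515. 259.]
scene [0.514 0.319 0.078] 0.71 [464. 209.]
top [0.656 0.34  0.08 ] 0.87 [132. 181.]
top [0.376 0.325 0.078] 0.81 [132. 338.]
top [0.512 0.318 0.08 ] 0.64 [140. 261.]
[0.50245405 0.32047019 0.33861911] grasp [0.5079 0.3172 0.1918]
```

View pics/w5.png

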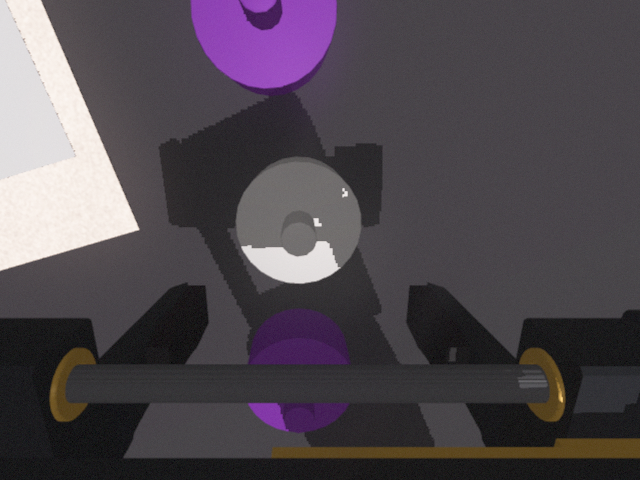

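The silver lid fills (236–361, 157–284), with its knob top at (299,239). Purple lids stand ahead of it and behind it.

Run:
```python
from h import *
print('cap',atz('wrist',298.5,220.5,.053).round(4),'knob',atz('wrist',299,239,.091).round(4))
print([atz('wrist',*p,.053).round(4) for p in [(298,157),(298,284),(236,220),(361,220)]])
o1,d1=ray('wrist',299,239);o2,d2=ray('top',140,261)
s=np.linalg.lstsq(np.c_[d1,-d2],o2-o1,rcond=None)[0];print('knob top 2 views',o1+s[0]*d1,o2+s[1]*d2)
```

```text
cap [0.5176 0.3201 0.053 ] knob [0.5144 0.3199 0.091 ]
[array([0.564 , 0.3188, 0.053 ]), array([0.4667, 0.3224, 0.053 ]), array([0.5197, 0.3664, 0.053 ]), array([0.5163, 0.2735, 0.053 ])]
knob top 2 views [0.51058713 0.32002396 0.07784746] [0.51153037 0.31872178 0.07755627]
```

{"api": "move_arm", "payload": {
  "moves": [
    [0.003,0.001,-0.015,0,0],
    [0.003,0.001,-0.02,0,0],
    [0,0,-0.02,0,0],
    [0,0,-0.015,0,0],
    [0,0,-0.005,0,0],
    [0,0,0,0,0],
    [0,0,0,0,0]
  ]
}}

```text
time_s: 13.3
position: [0.5086, 0.3218, 0.2564]
ee_rot: [[0.999, -0.033, 0.034], [-0.033, -0.999, -0.023], [0.035, 0.022, -0.999]]
ft_force: [0.4, -0.1, 0.0]
finger_gap: 0.0882
```

Run:
```python
from h import *
im=snap('wrist','w6.png')
o=arm.get_obs();R=np.array(o['ee_rot']);print(o['position'],'grasp',(np.array(o['position'])+.147*R[:,2]).round(4))
print(proj('wrist',[.5145,.3195,.091]),proj('wrist',[.5145,.3195,.053]))
```

```text
[0.50858951 0.32181065 0.25657722] grasp [0.5136 0.3184 0.1097]
[303. 304.] [302. 272.]
```

View pics/w6.png

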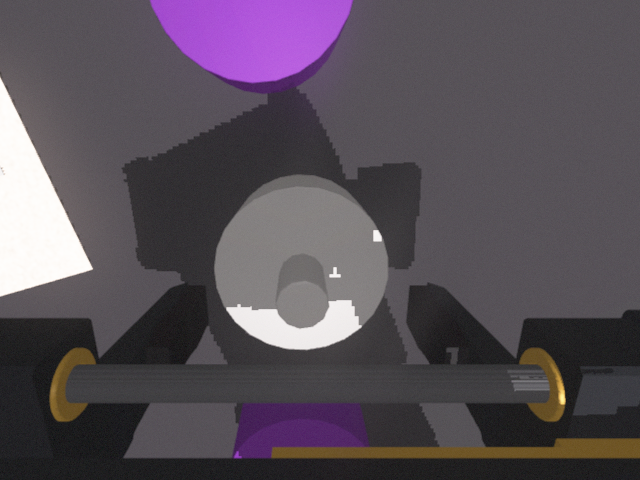

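The knob is at (302,304), predicted (303,304), so the estimate holds. I descend and grip.

{"api": "move_arm", "payload": {
  "moves": [
    [0.001,0.001,-0.01,0,0],
    [0,0,-0.01,0,0],
    [0,0,-0.007,0,0.3],
    [0,0,-0.002,0,0.6],
    [0,0,0,0,0.8],
    [0,0,0,0,1],
    [0,0,0,0,1],
    [0,0,0,0,1],
    [0,0,0,0,1]
  ],
  "squeeze": 30
}}

```text
time_s: 14.48
position: [0.5102, 0.3231, 0.2271]
ee_rot: [[0.999, -0.033, 0.037], [-0.033, -0.999, -0.022], [0.038, 0.021, -0.999]]
ft_force: [-0.1, -0.7, -1.7]
finger_gap: 0.0227
```

{"api": "move_arm", "payload": {
  "moves": [
    [0,0,0.015,0,1],
    [0,0,0.03,0,1],
    [0,0,0.035,0,1],
    [-0.003,-0.02,0.02,0,1],
    [-0.007,-0.045,0,0,1],
    [-0.007,-0.05,0,0,1],
    [-0.007,-0.05,0,0,1],
    [-0.007,-0.05,0,0,1],
    [-0.007,-0.05,0,0,1],
    [-0.005,-0.04,0,0,1],
    [-0.004,-0.03,0,0,1],
    [0,-0.015,0,0,1],
    [0,0,0,0,1],
    [0,0,0,0,1],
    [0,0,0,0,1]
  ]
}}

```text
time_s: 16.35
position: [0.46, -0.0347, 0.3423]
ee_rot: [[0.998, -0.03, 0.05], [-0.029, -0.999, -0.023], [0.051, 0.021, -0.998]]
ft_force: [-0.2, 1.0, -1.3]
finger_gap: 0.0231
```

Run:
```python
from h import *
im=snap('wrist','w7.png')
o=arm.get_obs();R=np.array(o['ee_rot']);print(o['position'],'grasp',(np.array(o['position'])+.147*R[:,2]).round(4),R[:,2].round(3),o['finger_gap'])
for d in arm.landmark_of('wrist','lid_grip'): print(np.round(d['location'],3),round(d['conf'],2))
```

```text
[ 0.45995288 -0.03466784  0.34229234] grasp [ 0.4674 -0.038   0.1955] [ 0.05  -0.023 -0.998] 0.023337571355701706
[ 0.467 -0.036  0.192] 0.91
```

View pics/w7.png

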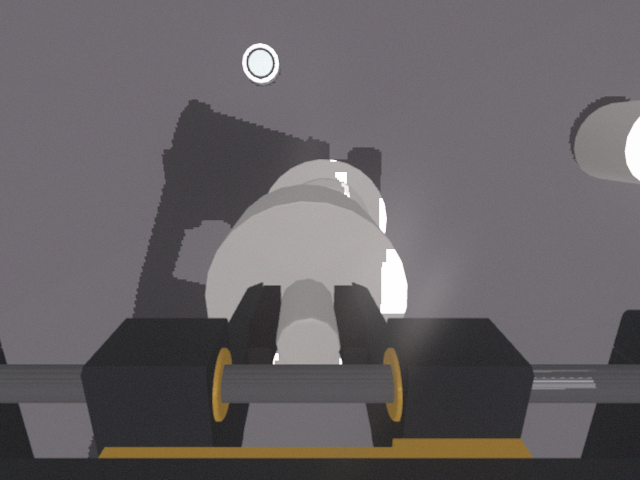

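The lid hangs level in the jaws, and the base and cell lie partly hidden behind it, at the right. It still has about (-4,-18) mm to go before lowering.

{"api": "move_arm", "payload": {
  "moves": [
    [-0.001,-0.006,0,0,1],
    [-0.002,-0.006,0,0,1],
    [-0.001,-0.005,0,0,1],
    [0,-0.001,-0.01,0,1],
    [0,0,-0.01,0,1],
    [0,0,-0.01,0,1],
    [0,0,-0.005,0,1],
    [0,0,0,0,1],
    [0,0,0,0,1]
  ]
}}

```text
time_s: 17.58
position: [0.4553, -0.0532, 0.3037]
ee_rot: [[0.998, -0.029, 0.048], [-0.027, -0.999, -0.022], [0.049, 0.021, -0.999]]
ft_force: [-0.1, -0.4, -0.7]
finger_gap: 0.0233
```

{"api": "move_arm", "payload": {
  "moves": [
    [0,0,-0.008,0,1],
    [0,0,-0.01,0,1],
    [0,0,-0.01,0,1],
    [0,0,-0.01,0,1],
    [0,0,-0.008,0,1],
    [0,0,-0.004,0,1],
    [0,0,0,0,1],
    [0,0,0,0,1]
  ]
}}

```text
time_s: 18.58
position: [0.4553, -0.0532, 0.2502]
ee_rot: [[0.998, -0.028, 0.048], [-0.027, -0.999, -0.022], [0.049, 0.021, -0.999]]
ft_force: [-0.1, -0.7, -1.0]
finger_gap: 0.0232
```

{"api": "move_arm", "payload": {
  "moves": [
    [0,0,-0.003,0,1],
    [0,0,-0.003,0,1],
    [0,0,-0.003,0,1],
    [0,0,0,0,1]
  ]
}}

```text
time_s: 19.08
position: [0.4556, -0.0533, 0.2413]
ee_rot: [[0.998, -0.028, 0.05], [-0.027, -0.999, -0.023], [0.05, 0.021, -0.999]]
ft_force: [-0.1, -0.0, -0.7]
finger_gap: 0.0234
```

{"api": "move_arm", "payload": {
  "moves": [
    [0,0,-0.003,0,1],
    [0,0,-0.002,0,1],
    [0,0,-0.002,0,1],
    [0,0,0,0,1]
  ]
}}

```text
time_s: 19.58
position: [0.4556, -0.0533, 0.2338]
ee_rot: [[0.998, -0.028, 0.05], [-0.027, -0.999, -0.023], [0.05, 0.021, -0.999]]
ft_force: [-0.5, -0.3, -1.8]
finger_gap: 0.0232
```

{"api": "move_arm", "payload": {
  "moves": [
    [0,0,-0.0015,0,1],
    [0,0,-0.0015,0,1],
    [0,0,0,0,1]
  ]
}}

```text
time_s: 19.95
position: [0.4564, -0.0536, 0.2321]
ee_rot: [[0.998, -0.028, 0.051], [-0.027, -0.999, -0.023], [0.052, 0.022, -0.998]]
ft_force: [-0.8, 0.5, -0.8]
finger_gap: 0.0231
```

The lid is at the expected seating height, so I release, back off and check.

{"api": "move_arm", "payload": {
  "moves": [
    [0,0,-0.001,0,1],
    [0,0,0,0,0.8],
    [0,0,0,0,0.5],
    [0,0,0,0,0],
    [0,0,0,0,0],
    [0,0,0,0,0],
    [0,0,0.01,0,0],
    [0,0,0.02,0,0],
    [0,0,0.04,0,0],
    [0,0,0.04,0,0],
    [0,0,0,0,0],
    [0,0,0,0,0]
  ]
}}

```text
time_s: 21.45
position: [0.4559, -0.0534, 0.3469]
ee_rot: [[0.998, -0.028, 0.053], [-0.027, -0.999, -0.024], [0.053, 0.022, -0.998]]
ft_force: [0.4, -0.1, 0.2]
finger_gap: 0.088
```

Run:
```python
from h import *
im=snap('wrist','w8.png')
for c in ['wrist','scene','top']:
    if c!='wrist': snap(c,c+'3.png')
    for l in ['lid_grip','narrow_lid_grip','base']:
        for d in arm.landmark_of(c,l): print(c,l,np.round(d['location'],3),round(d['conf'],2),proj(c,d['location']))
a=cv2.imread('pics/scene3.png')[170:330,180:380];b=cv2.imread('pics/w8.png')
cv2.imwrite('pics/chk.png',np.hstack([cv2.resize(a,(400,320),interpolation=cv2.INTER_CUBIC),cv2.resize(b,(400,320))]))
o=arm.get_obs();print(o['position'],o['time_s'],o['finger_gap'])
```

```text
wrist lid_grip [ 0.461 -0.057  0.082] 0.82 [304. 247.]
scene lid_grip [0.376 0.329 0.075] 0.97 [438. 166.]
scene lid_grip [0.654 0.34  0.079] 0.64 [514. 259.]
scene narrow_lid_grip [ 0.525 -0.307  0.084] 0.59 [116. 274.]
top lid_grip [0.374 0.326 0.075] 0.79 [132. 339.]
top lid_grip [0.656 0.336 0.079] 0.57 [134. 181.]
top narrow_lid_grip [ 0.526 -0.306  0.077] 0.77 [492. 259.]
[ 0.45626087 -0.05357577  0.34693776] 22.05 0.0882360900745689
```

View pics/chk.png

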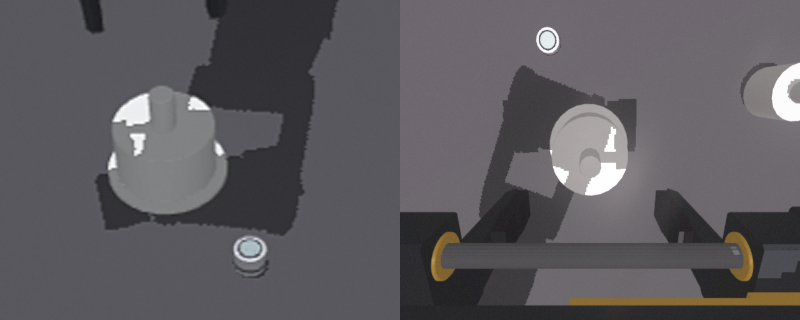

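The scene crop (left) shows the lid level and concentric on the flange, with no gap under the rim. The wrist network puts lid_grip at (0.461,-0.057,0.082), matching the seated height, and the narrow lid has not moved. I hand in.

```bash
python3 -c "
from plant import arm
print(arm.job_done())"
```

```text
the job is handed in; nothing more can be done
None
```

I stood the larger lens cell on the wide base, put the silver wide lid over it, and handed the job in at about 22 s of the 58 s allowed. No verdict was reported.

**Cell:** After release, the wrist camera measured it about 1–2 mm from the base's axis, and the networks put it in the same place. Lowering it met about 24 N at the wrist when it touched down.

**Lid:** The last scene picture shows it level and concentric on the flange, with no gap under the rim. The wrist network put lid_grip at (0.461, -0.057, 0.082), about 3 mm from the base's axis at the 82 mm seated height. I felt no clear contact force when it seated, so the evidence for that is its height and the picture.

**Narrow lid and look-alikes:** The narrow lid was seen within about 4 mm of where it started, which is within the networks' noise. I did not touch the purple lids or the smaller cell.

**Checks that disagreed or failed:**
- The scene and top networks did not report the seated wide lid at the end; only the wrist one did.
- An early two-view measurement put the cell and base tops 7–9 mm too high, and one of the lid's knob came out about 13 mm too low. For both I used the given heights, which agreed with the networks and with contact.
- The arm drifted and tilted by up to about 3° during moves, so I corrected it in small steps.

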